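# Find the solid plug by its weight and hold it in the open vise

### The job

One of the two look-alike steel plugs in the wooden tray is solid and the other is hollow: first lift the plug in the tray's left bay (left as the robot sees it) well clear, feel its weight for a moment and stand it back in its bay, then lift the plug in the right bay the same way and compare. Bring the heavier one to the bench vise, leaving the lighter standing upright in an end bay of the tray, and let the heavier one's flanged foot down into the middle of the open jaws. Finish while still holding it there, upright and still, touching no part of the vise; do not tip a plug over or disturb the other things on the bench.

Things in the scene. Friction and masses are not known exactly. Their poses are not given: they have to be found in the camera images.
- plug_k: one of two look-alike steel plugs, 85 mm tall: round foot flange 50 mm across, 10 mm thick; round shank 36 mm across, bevelled over its top 6 mm. Origin: centre of its underside; z up. Starts upright in either end bay of the tray. One is solid (over 0.65 kg, under 0.95), the other hollow inside (0.25 to 0.45 kg); the solid one may be in either bay and cannot be told by sight
- plug_m: one of two look-alike steel plugs, 85 mm tall: round foot flange 50 mm across, 10 mm thick; round shank 36 mm across, bevelled over its top 6 mm. Origin: centre of its underside; z up. Starts upright in either end bay of the tray. One is solid (over 0.65 kg, under 0.95), the other hollow inside (0.25 to 0.45 kg); the solid one may be in either bay and cannot be told by sight
- tray: low wooden tray, fixed, 110 mm by 280 mm (long side along its y), 16 mm high, walls 6 mm, floor 6 mm thick, three bays in a row along y: the end bays hold the plugs, the middle one a washer; each 98 x 85 mm inside. Origin: centre of its underside, on the bench; turned up to 0.35 rad
- bay_left (a point): centre of the floor of the tray's left bay (towards +y, the robot's left), 6 mm above the bench
- bay_right (a point): centre of the floor of the tray's right bay (towards -y, the robot's right), 6 mm above the bench
- vise: blue bench vise, fixed, jaws 140 mm high, 310 mm long along its x, 150 mm wide; screw and bar at +x, away from the robot. Jaws fixed open 80 mm (steel faces at x -40 and +40 mm), 112 mm wide along y; below the opening lies a slide beam 60 mm wide, top 85 mm above the bench. Origin: on the bench under the middle of the opening; turned up to 0.35 rad
- vise_gap (a point): middle of the vise's opening at the height of the jaw tops, 140 mm above the bench; axes as the vise's, x across the opening from jaw to jaw, y along the jaws
- file_flat: bystander: flat file with a blue handle, 310 mm long, 24 mm thick, on the bench beyond the tray; origin near mid-length on the bench
- file_narrow: bystander: narrow file with a blue handle, 310 mm long, 24 mm thick, on the bench beyond the flat file; origin near mid-length on the bench
- washer: bystander: steel washer 52 mm across, 8 mm thick, in the tray's middle bay; origin at the centre of its underside
- offcut: bystander: wood offcut 60 x 45 x 28 mm on the bench between tray and vise; origin at the centre of its underside
- punch: bystander: square steel centre punch 94 mm long, 12 mm thick, on the bench before the tray; origin on the bench under its middle
- gauge: bystander: dial gauge 60 mm across, 22 mm thick, with a stem, on the bench to the right of the tray; origin at the centre of the dial's underside
- brush: bystander: flat brush with a wooden handle, 195 mm long, 16 mm thick, on the bench to the left of the vise; origin on the bench under its ferrule
There are look-alikes about, which are no part of the job. Leave any purple look-alike of the plug_k alone.

How it is judged:
By the outcome, as a careful person would: the job done as asked, in the order asked, and still so for the second after the job is handed in, while the arm keeps its last pose, push and grip.
It also fails if it takes over 69 s, if anything falls off the work surface, if the arm or the gripper's body presses on something with over 40 N, if the wrist force passes 120 N, or if a joint passes its speed limit or range.

### The arm

A 7-joint arm with a two-finger parallel gripper is mounted at the origin on the work surface. World frame = base frame: x ahead of the robot, y to its left, z up, the work surface at z = 0. Lengths are in m, angles in rad, forces in N, time in s.
With the tool pointing down it reaches from about 0.4 to 0.85 m from the base axis. Payload 10.4 kg.
Tool frame: the origin (TCP) lies midway between the tips of the shut fingers; the grasp point (between the pads) lies 19 mm behind it; z points along the fingers, x is the direction in which the jaws open and shut, and the axes are right-handed (so a half turn about z gives the same grasp; the last joint's range is limited). The gripper opens to 85 mm and grips with 20 to 120 N. Pads are 22 mm wide; open, the fingers measure 114 mm over their backs; the gripper's body (76 mm by 85 mm) begins 54 mm behind the grasp point. The pads swing forward as they close: fully open they stand 13 mm farther back than shut.
Start: joints at [1.317, 0.332, -0.065, 1.46, 0.022, 1.35, -0.088], TCP at [0.143, -0.608, 0.231] pointing down, gripper open.
Joint ranges: [-2.6, 2.6], [-0.5, 2.12], [-1.47, 1.34], [0.16, 2.42], [-1.27, 4.41], [0.06, 2.06], [-2.6, 2.6]. Speed limits (rad/s): [2.22, 2.22, 2.79, 2.79, 3.14, 3.14, 3.14].

### API

Orientations are given as a unit quaternion [x, y, z, w].
In Python, from workcell import manip, cams gives the robot as it stands.
- The arm moves only by the tool move_arm, never from a script. Its argument "moves" is a list of rows, each a list of 7 numbers: the turn, a rotation vector about the tool's x, y, z in degrees, then the shift along the tool's x, y, z in m, then the finger opening in m, from 0 to 0.0854. A call has 1 to 10 rows; each row is the pose to reach, as a shift and turn from the pose commanded when the call began, along the tool's axes at that moment; what a row does not reach only later rows make up. A row lasts 1/10 s, in which the tool goes at most 50 mm and 8.59 degrees, less where a joint would pass 70% of its speed; a pose out of reach is approached as far as the arm can. A call with a gripper value outside its range is refused whole. The fingers move at their own pace and stop on an object; "grip_force" is the grip in N (left out, the last holds). Time passes only in rows, so rows that repeat a pose let the fingers close. It gives the time, the measured TCP pose, the force and the opening at its end, in the units of the state.
- manip.get_obs(): the state, without advancing time (a new reading comes with each control period).
- cams.camera(name): name is "side" or "top" or "wrist"; returns the picture (420x560x3 uint8, red, green, blue); there is no depth.
- cams.camera_params(name): a dict with "fx", "fy", "cx", "cy" (pixels), "xyz" and "rotation" of the camera in the world. Camera axes: x right, y up, looking along -z (the intrinsics and any distortion apply to the point x, -y, -z); pixel columns grow to the right and rows downward; lengths in m; the calibration is good to about 2 mm. A picture is of the moment at which its call begins: read the wrist's pose just before it. camera_params takes no time and is no camera call; for the wrist camera it gives the pose at the moment of the call.
- manip.hand_in(): hands the job in, once; it reports no verdict.
The state is a dict: "clock": time; "joint_pos": joint angles; "joint_velocities": joint speeds; "tau": joint torques, N m; "position": TCP position; "ee_rot": TCP orientation; "ft_force": force on the tool from outside, world axes, zero at the start; "torque": the same for the moment, N m; "grip_width": opening from 0.0 (shut) to 1.0 (fully open).
Only numpy, scipy, OpenCV 4.12 (cv2) and the standard library are available. Lean on these libraries where they do the work, as an engineer would, in place of code of your own. Each camera call takes 0.05 s, during which the arm holds its last target. There are 200 camera calls.

## Working session

There is one attempt and no reset: what is moved stays moved. The work goes in short steps, Python scripts to look and compute and a tool call to move; the robot and the scene stay as the last step left them, time stands still between calls to the robot, and variables do not carry over. Pictures are saved under pics/ and viewed, about 8 in all and at most 12, crops included, and the job is handed in when it is done.

Besides the shell and the picture viewer there is one more tool, called after "Request:" in YAML: its name, and indented under it one key for each argument. move_arm: Moves the arm, as the interface text tells. Its arguments: {"type":"object","properties":{"moves":{"type":"array","items":{"type":"array","items":{"type":"number"}}},"grip_force":{"type":"number"}},"required":["moves"]}

```bash
ls; mkdir -p pics
python3 - <<'E'
from workcell import manip, cams
import cv2
o=manip.get_obs()
for k,v in o.items(): print(k,v)
for n in ("top","side","wrist"):
    print(n,cams.camera_params(n))
a=cams.camera("top");b=cams.camera("side")
cv2.imwrite("pics/top.png",a[:,:,::-1]);cv2.imwrite("pics/side.png",b[:,:,::-1])
E
```

```text
pics
clock 0.0
joint_pos [ 1.31738517  0.33287703 -0.0647187   1.46095871  0.02160206  1.34994349
 -0.08847674]
joint_velocities [ 6.35525082e-04 -4.65588001e-05  1.28763539e-03 -4.83628058e-04
  7.50222377e-04  2.01678206e-03 -1.66331287e-04]
tau [-2.85446913e-04 -6.25446153e+01  4.87365935e-02 -3.91603124e+01
  1.61840947e-02  9.99039214e-03  1.98789098e-05]
position [ 0.14289135 -0.60803642  0.23050448]
ee_rot [ 7.83845533e-01 -6.20955412e-01 -6.04644525e-04 -4.35906249e-04]
ft_force [0.53591712 0.87710643 0.14865257]
torque [-0.01286271  0.04138407 -0.02663494]
grip_width 0.9967863557936174
top {'fx': 446.04592369609395, 'fy': 446.04592369609395, 'cx': 281.82106386393906, 'cy': 205.3962428255149, 'xyz': array([ 0.29008726, -0.01282489,  1.50307664]), 'rotation': array([-0.06445306,  0.07037657,  0.71293641, -0.6947047 ])}
side {'fx': 397.21848671527545, 'fy': 397.21848671527545, 'cx': 280.7252430174828, 'cy': 211.49388547252053, 'xyz': array([ 0.43052545, -0.79101316,  0.90726588]), 'rotation': array([ 0.38701211, -0.03399397, -0.08744707,  0.91728896])}
wrist {'fx': 343.64767093943726, 'fy': 343.64767093943726, 'cx': 286.54650007208926, 'cy': 199.66586744609825, 'xyz': array([ 0.21399348, -0.59155537,  0.37401675]), 'rotation': array([-0.11257488,  0.09049268, -0.61431375,  0.77572971])}
```

View pics/top.png

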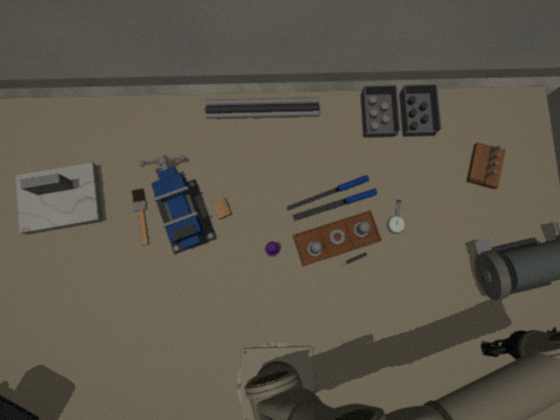

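View pics/side.png

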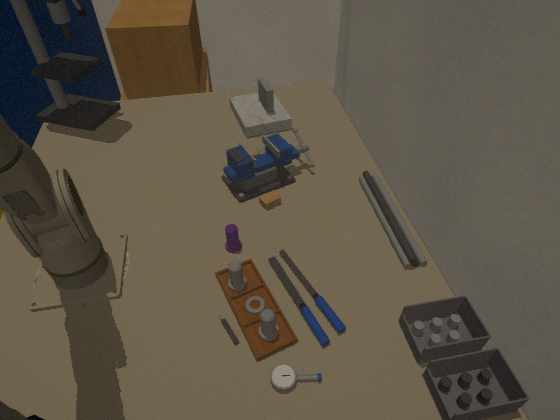

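The top view shows the tray at about (337,238) with plugs at (316,248) on the left and (362,228) on the right. The purple look-alike is at (272,248), the vise at (180,212) and the offcut at (221,208).

```bash
cat > h.py <<'E'
import numpy as np, cv2
from scipy.spatial.transform import Rotation as R
from workcell import manip, cams
def ray(p,u,v):
    d=np.array([(u-p['cx'])/p['fx'],-(v-p['cy'])/p['fy'],-1.])
    return np.array(p['xyz']),R.from_quat(p['rotation']).apply(d)
def onplane(p,u,v,z):
    o,d=ray(p,u,v); return o+d*(z-o[2])/d[2]
def proj(p,X):
    c=R.from_quat(p['rotation']).inv().apply(np.array(X)-p['xyz'])
    return np.array([p['cx']-p['fx']*c[0]/c[2],p['cy']+p['fy']*c[1]/c[2]])
def go(pos,yaw):
    """turn about tool z and shift in tool axes, to stand tool-down with tool x at world yaw (mod pi)"""
    o=manip.get_obs(); r=R.from_quat(o['ee_rot'])
    x=r.apply([1,0,0]); cur=np.arctan2(x[1],x[0])
    d=(yaw-cur+np.pi/2)%np.pi-np.pi/2
    t=R.from_matrix(np.array([[np.cos(cur+d),np.sin(cur+d),0],[np.sin(cur+d),-np.cos(cur+d),0],[0,0,-1]]).T)
    print('pos',o['position'].round(4),'yaw',cur.round(3),'t',o['clock'],'rv deg',np.degrees((r.inv()*t).as_rotvec()).round(2),'shift',r.inv().apply(np.array(pos)-o['position']).round(4),'j',o['joint_pos'].round(2))
E
python3 - <<'E'
from h import *
im=cv2.imread('pics/top.png');p=cams.camera_params('top')
hsv=cv2.cvtColor(im,cv2.COLOR_BGR2HSV)
m=cv2.inRange(hsv,(5,120,50),(16,255,255));m[:, :285]=0;m[:,390:]=0;m[:200]=0;m[275:]=0
m=cv2.morphologyEx(m,cv2.MORPH_CLOSE,np.ones((5,5)))
c=max(cv2.findContours(m,0,2)[0],key=cv2.contourArea)
b=cv2.boxPoints(cv2.minAreaRect(c));print(b)
w=np.array([onplane(p,*q,0.016) for q in b])
ctr=w.mean(0);print(w.round(3),'ctr',ctr)
e=[w[1]-w[0],w[2]-w[1]];l=max(e,key=np.linalg.norm);l=l/np.linalg.norm(l);l*=np.sign(l[1]);print('size',[np.linalg.norm(x) for x in e],'yaw',np.arctan2(-l[0],l[1]))
for s in(1,-1):print('bay',ctr+s*l*.091)
for n,q in dict(L=(316,248),R=(362,228),).items():print(n,onplane(p,*q,.06))
print('purple',onplane(p,272,248,.05),'vise',onplane(p,180,215,.14),'offcut',onplane(p,221,208,.02))
cv2.imwrite('pics/crop.png',np.hstack([cv2.resize(im[140:265,120:245],None,fx=3.2,fy=3.2,interpolation=2),cv2.resize(im[180:280,285:385],None,fx=4,fy=4,interpolation=2)]))
m=cv2.inRange(hsv,(100,120,40),(125,255,255))[150:260,140:220]
print(hsv[248,310:322],)
E
```

```text
[[292.61728 234.93997]
 [371.08255 209.97375]
 [380.72232 240.2702 ]
 [302.25705 265.23642]]
[[ 0.476 -0.063  0.016]
 [ 0.554 -0.332  0.016]
 [ 0.45  -0.357  0.016]
 [ 0.374 -0.091  0.016]] ctr [ 0.46338757 -0.21072975  0.016     ]
size [np.float64(0.28001122269584916), np.float64(0.10696511855870058)] yaw 0.2834156501456431
bay [ 0.43794064 -0.12336012  0.016     ]
bay [ 0.48883451 -0.29809939  0.016     ]
L [ 0.42567775 -0.13557951  0.06      ]
R [ 0.48707617 -0.2885514   0.06      ]
purple [0.43033102 0.00691929 0.05      ] vise [0.53115127 0.28807682 0.14      ] offcut [0.57286749 0.17661938 0.02      ]
[[ 18  19  66]
 [ 15  14  73]
 [ 15   6  87]
 [ 10   8  93]
 [ 15  10 100]
 [ 12  13 101]
 [ 20  15 105]
 [  0  10 103]
 [ 18  13 100]
 [ 15  11  94]
 [ 30   6  81]
 [ 30  11  71]]
```

View pics/crop.png

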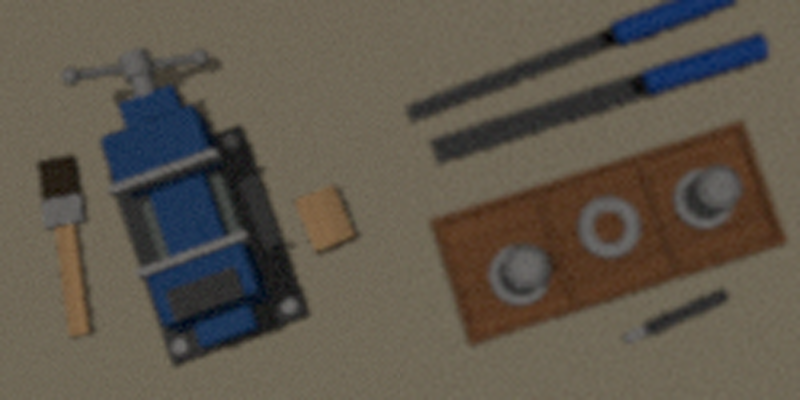

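Run:
```python
from h import *
p=cams.camera_params('top')
L=onplane(p,316.3,246.2,.091);Rr=onplane(p,364.2,226.7,.091);print('L',L,'R',Rr)
f=lambda a,b:onplane(p,120+a/3.2,140+b/3.2,.14)
A,B,C,D=f(112,187),f(218,155),f(140,270),f(245,235)
print(A,B,C,D,(A+B+C+D)/4)
for u,v in((B,A),(D,C)):
    d=v-u;print('vise yaw',np.arctan2(-d[0],d[1]),np.linalg.norm(d))
go([L[0],L[1],.2],-1.287)
```

```text
L [ 0.42844233 -0.13412764  0.091     ] R [ 0.48685277 -0.28992453  0.091     ]
[0.58553057 0.36674502 0.14      ] [0.61494388 0.26409297 0.14      ] [0.50309204 0.33758873 0.14      ] [0.53476071 0.23693003 0.14      ] [0.5595818  0.30133919 0.14      ]
vise yaw 0.2790574483361286 0.10678289562940059
vise yaw 0.3048099029574115 0.105522889318819
pos [ 0.1428 -0.6081  0.2306] yaw -1.34 t 0.1 rv deg [ 0.    0.08 -3.04] shift [-0.3961 -0.3864  0.0311] j [ 1.32  0.33 -0.06  1.46  0.02  1.35 -0.09]
```

Request:
move_arm:
  moves:
    - [0, 0, -3, -0.396, -0.386, 0.0, 0.085]
    - [0, 0, -3, -0.396, -0.386, 0.0, 0.085]
    - [0, 0, -3, -0.396, -0.386, 0.0, 0.085]
    - [0, 0, -3, -0.396, -0.386, 0.0, 0.085]
    - [0, 0, -3, -0.396, -0.386, 0.0, 0.085]
    - [0, 0, -3, -0.396, -0.386, 0.0, 0.085]
    - [0, 0, -3, -0.396, -0.386, 0.0, 0.085]
    - [0, 0, -3, -0.396, -0.386, 0.0, 0.085]
    - [0, 0, -3, -0.396, -0.386, 0.0, 0.085]
    - [0, 0, -3, -0.396, -0.386, 0.0, 0.085]

```text
clock: 1.1
position: [0.4013, -0.1781, 0.2313]
ee_rot: [0.8, -0.6, 0.0, 0.0]
ft_force: [1.0, -0.7, 0.5]
grip_width: 0.997
```

Run:
```python
from h import *
go([.4284,-.1341,.2],-1.287)
```

```text
pos [ 0.4013 -0.1781  0.2313] yaw -1.288 t 1.1 rv deg [ 0.01 -0.03 -0.05] shift [-0.0347 -0.0383  0.0313] j [ 0.86 -0.06 -0.52  1.9  -0.03  1.3  -0.94]
```

Request:
move_arm:
  moves:
    - [0, 0, 0, -0.035, -0.038, 0.0, 0.085]
    - [0, 0, 0, -0.035, -0.038, 0.0, 0.085]
    - [0, 0, 0, -0.035, -0.038, 0.0, 0.085]
    - [0, 0, 0, -0.035, -0.038, 0.0, 0.085]

```text
clock: 1.5
position: [0.4269, -0.1369, 0.231]
ee_rot: [0.799, -0.601, -0.0, 0.0]
ft_force: [-0.7, -0.4, -0.7]
grip_width: 0.997
```

Run:
```python
from h import *
o=manip.get_obs();p=cams.camera_params('wrist');im=cams.camera('wrist')
print(o['position'],p,o['ft_force'])
for n,X in dict(L=[.4284,-.1341,.091],Lfoot=[.4284,-.1341,.016],R=[.4869,-.2899,.091],tcp=o['position']).items():print(n,proj(p,X).round(1))
cv2.imwrite('pics/w1.png',im[:,:,::-1])
```

```text
[ 0.42692989 -0.13685562  0.23101583] {'fx': 343.64767093943726, 'fy': 343.64767093943726, 'cx': 286.54650007208926, 'cy': 199.66586744609825, 'xyz': array([ 0.4971496 , -0.11652726,  0.3744796 ]), 'rotation': array([-0.11550535,  0.08722208, -0.59441042,  0.79102912])} [-0.66467093 -0.36257331 -0.6981176 ]
L [284.1 184.1]
Lfoot [284.7 166.9]
R [482.  169.2]
tcp [286.7 262.5]
```

View pics/w1.png

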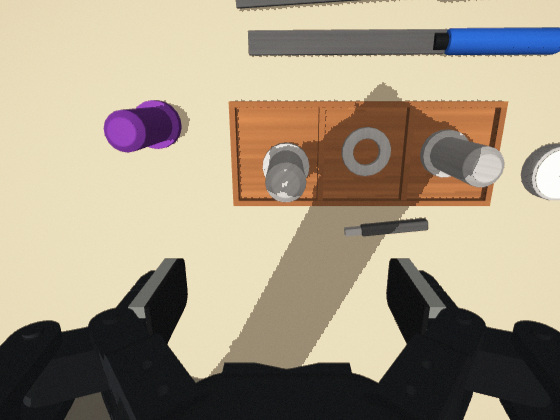

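The wrist view agrees with the estimates to within about 3 px: left plug top at about (287,183), right plug top at about (484,166).

Run:
```python
from h import *
p=cams.camera_params('wrist')
print(onplane(p,287,183,.091),onplane(p,484,166.5,.091))
print('L foot',onplane(p,286,166,.016))
for c in [(230,102),(506,102),(490,206),(235,206)]:print(onplane(p,*c,.016).round(4))
go([.428,-.136,.0475],-1.287)
```

```text
[ 0.42991799 -0.13645069  0.091     ] [ 0.48930221 -0.29085571  0.091     ]
L foot [ 0.42963365 -0.13547961  0.016     ]
[ 0.4766 -0.0634  0.016 ]
[ 0.5534 -0.3295  0.016 ]
[ 0.4489 -0.3623  0.016 ]
[ 0.3715 -0.0941  0.016 ]
pos [ 0.4268 -0.1371  0.2311] yaw -1.29 t 1.55 rv deg [ 0.04  0.   -0.17] shift [-0.0007 -0.0015  0.1836] j [ 0.81 -0.03 -0.58  1.87 -0.02  1.3  -1.05]
```

Request:
move_arm:
  moves:
    - [0, 0, 0, 0, -0.003, 0.05, 0.085]
    - [0, 0, 0, 0, -0.003, 0.1, 0.085]
    - [0, 0, 0, 0, -0.003, 0.15, 0.085]
    - [0, 0, 0, 0, -0.003, 0.175, 0.085]
    - [0, 0, 0, 0, -0.003, 0.185, 0.085]
    - [0, 0, 0, 0, -0.003, 0.185, 0.085]
    - [0, 0, 0, 0, -0.003, 0.185, 0.085]
  grip_force: 60

```text
clock: 2.25
position: [0.4313, -0.1357, 0.0476]
ee_rot: [0.8, -0.601, 0.001, -0.0]
ft_force: [0.2, -0.7, 1.2]
grip_width: 0.995
```

Request:
move_arm:
  moves:
    - [0, 0, 0, 0, 0, 0, 0.05]
    - [0, 0, 0, 0, 0, 0, 0.04]
    - [0, 0, 0, 0, 0, 0, 0.03]
    - [0, 0, 0, 0, 0, 0, 0.02]
    - [0, 0, 0, 0, 0, 0, 0.02]
    - [0, 0, 0, 0, 0, 0, 0.02]
    - [0, 0, 0, 0, 0, 0, 0.02]
    - [0, 0, 0, 0, 0, 0, 0.02]

```text
clock: 3.05
position: [0.4308, -0.135, 0.047]
ee_rot: [0.8, -0.6, 0.0, 0.0]
ft_force: [-2.5, 1.1, 7.5]
grip_width: 0.405
```

Request:
move_arm:
  moves:
    - [0, 0, 0, 0, 0, -0.02, 0.02]
    - [0, 0, 0, 0, 0, -0.05, 0.02]
    - [0, 0, 0, 0, 0, -0.08, 0.02]
    - [0, 0, 0, 0, 0, -0.11, 0.02]
    - [0, 0, 0, 0, 0, -0.12, 0.02]
    - [0, 0, 0, 0, 0, -0.12, 0.02]
    - [0, 0, 0, 0, 0, -0.12, 0.02]
    - [0, 0, 0, 0, 0, -0.12, 0.02]
    - [0, 0, 0, 0, 0, -0.12, 0.02]
    - [0, 0, 0, 0, 0, -0.12, 0.02]

```text
clock: 4.05
position: [0.43, -0.1348, 0.1655]
ee_rot: [0.8, -0.6, -0.001, 0.0]
ft_force: [-0.1, -0.0, -8.7]
grip_width: 0.406
```

Request:
move_arm:
  moves:
    - [0, 0, 0, 0, 0, 0, 0.02]
    - [0, 0, 0, 0, 0, 0, 0.02]

```text
clock: 4.25
position: [0.4304, -0.1349, 0.1662]
ee_rot: [0.8, -0.6, -0.0, 0.0]
ft_force: [0.3, 0.1, -7.5]
grip_width: 0.407
```

Request:
move_arm:
  moves:
    - [0, 0, 0, 0, 0, 0, 0.02]
    - [0, 0, 0, 0, 0, 0, 0.02]
    - [0, 0, 0, 0, 0, 0, 0.02]

```text
clock: 4.55
position: [0.4304, -0.135, 0.1663]
ee_rot: [0.8, -0.6, 0.0, 0.0]
ft_force: [0.5, 0.0, -6.9]
grip_width: 0.403
```

Run:
```python
from h import *
p=cams.camera_params('wrist')
im=cams.camera('wrist');cv2.imwrite('pics/w2.png',im[:,:,::-1]);o=manip.get_obs();print(o['ft_force'],o['torque'],o['tau'])
go([.43,-.136,.047],-1.287)
```

```text
[ 1.16246245 -0.39581635 -8.52773609] [-0.01690132 -0.01007628  0.04692813] [-1.20847573e-03 -3.72048855e+01 -6.90847132e-01 -4.04035950e+01
  2.47412059e-02  1.63901516e-02 -2.18514183e-04]
pos [ 0.4304 -0.135   0.1663] yaw -1.288 t 4.6 rv deg [-0.   -0.01 -0.04] shift [0.0008 0.0007 0.1193] j [ 0.81  0.03 -0.61  1.96  0.02  1.16 -1.1 ]
```

View pics/w2.png

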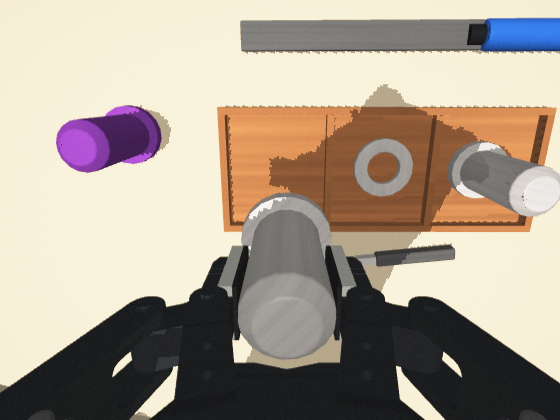

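The left plug is held upright and clear of the tray, and reads about 7.7 N (≈0.79 kg). I'm setting it back.

Request:
move_arm:
  moves:
    - [0, 0, 0, 0, 0, 0.04, 0.02]
    - [0, 0, 0, 0, 0, 0.08, 0.02]
    - [0, 0, 0, 0, 0, 0.105, 0.02]
    - [0, 0, 0, 0, 0, 0.112, 0.02]
    - [0, 0, 0, 0, 0, 0.116, 0.02]
    - [0, 0, 0, 0, 0, 0.119, 0.02]
    - [0, 0, 0, 0, 0, 0.12, 0.02]
    - [0, 0, 0, 0, 0, 0.12, 0.02]
    - [0, 0, 0, 0, 0, 0.12, 0.02]

```text
clock: 5.5
position: [0.4311, -0.1353, 0.0471]
ee_rot: [0.8, -0.6, 0.001, -0.0]
ft_force: [0.5, -0.8, -4.3]
grip_width: 0.405
```

Run:
```python
from h import *
go([.43,-.136,.047],-1.287);print(manip.get_obs()['ft_force'])
```

```text
pos [ 0.4311 -0.1353  0.0471] yaw -1.288 t 5.5 rv deg [-0.07 -0.07 -0.04] shift [0.0004 0.0012 0.0001] j [ 0.77  0.21 -0.6   2.07  0.15  0.9  -1.21]
[ 0.49082176 -0.75773138 -4.32190108]
```

Request:
move_arm:
  moves:
    - [0, 0, 0, 0, 0, 0.001, 0.02]
    - [0, 0, 0, 0, 0, 0.001, 0.02]

```text
clock: 5.7
position: [0.4313, -0.1352, 0.047]
ee_rot: [0.8, -0.6, 0.001, 0.0]
ft_force: [-6.4, 3.2, 14.1]
grip_width: 0.406
```

Request:
move_arm:
  moves:
    - [0, 0, 0, 0, 0, 0, 0.038]
    - [0, 0, 0, 0, 0, 0, 0.045]
    - [0, 0, 0, 0, 0, 0, 0.06]
    - [0, 0, 0, 0, 0, 0, 0.085]
    - [0, 0, 0, 0, 0, 0, 0.085]
    - [0, 0, 0, 0, 0, 0, 0.085]
    - [0, 0, 0, 0, 0, 0, 0.085]
    - [0, 0, 0, 0, 0, 0, 0.085]

```text
clock: 6.5
position: [0.4305, -0.135, 0.0453]
ee_rot: [0.8, -0.6, 0.0, 0.0]
ft_force: [-0.3, -0.5, 0.5]
grip_width: 0.995
```

Next I raise the arm and go over to the right plug.

Request:
move_arm:
  moves:
    - [0, 0, 0, 0, 0, -0.03, 0.085]
    - [0, 0, 0, 0, 0, -0.07, 0.085]
    - [0, 0, 0, 0, 0, -0.12, 0.085]
    - [0, 0, 0, 0, 0, -0.17, 0.085]
    - [0, 0, 0, 0, 0, -0.185, 0.085]
    - [0, 0, 0, 0, 0, -0.185, 0.085]
    - [0, 0, 0, 0, 0, -0.185, 0.085]

```text
clock: 7.2
position: [0.4302, -0.135, 0.2298]
ee_rot: [0.8, -0.6, -0.0, 0.0]
ft_force: [-0.5, -0.6, -0.8]
grip_width: 1.0
```

Run:
```python
from h import *
go([.489,-.2908,.231],-1.287)
p=cams.camera_params('wrist');im=cams.camera('wrist');cv2.imwrite('pics/w3.png',im[:,:,::-1])
```

```text
pos [ 0.4302 -0.135   0.2298] yaw -1.288 t 7.2 rv deg [ 0.02 -0.   -0.05] shift [ 0.166  -0.013  -0.0012] j [ 0.83 -0.03 -0.61  1.87 -0.01  1.29 -1.06]
```

View pics/w3.png

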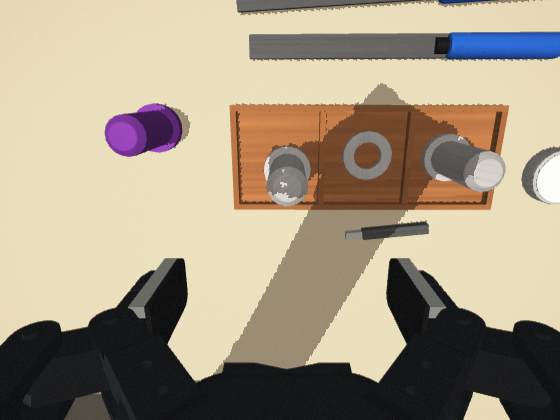

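The left plug stands upright in its bay, with its top at (287,186). The right plug's top is at (484,171).

Request:
move_arm:
  moves:
    - [0, 0, 0, 0.05, -0.004, 0, 0.085]
    - [0, 0, 0, 0.1, -0.008, 0, 0.085]
    - [0, 0, 0, 0.15, -0.013, 0, 0.085]
    - [0, 0, 0, 0.166, -0.013, 0, 0.085]
    - [0, 0, 0, 0.166, -0.013, 0, 0.085]
    - [0, 0, 0, 0.166, -0.013, 0, 0.085]
    - [0, 0, 0, 0.166, -0.013, 0, 0.085]
    - [0, 0, 0, 0.166, -0.013, 0, 0.085]

```text
clock: 8.05
position: [0.4893, -0.2895, 0.2304]
ee_rot: [0.8, -0.6, 0.0, 0.0]
ft_force: [0.0, 0.1, 0.5]
grip_width: 0.996
```

Run:
```python
from h import *
p=cams.camera_params('wrist');im=cams.camera('wrist')
g=cv2.cvtColor(im,cv2.COLOR_RGB2HSV)
m=cv2.inRange(g,(0,0,130),(180,40,255));m[215:]=0
n,l,s,c=cv2.connectedComponentsWithStats(m)
for i in range(1,n):
    if s[i][4]>200:print(s[i],c[i])
print('pred',proj(p,[.489,-.2908,.091]))
go([.489,-.2908,.0455],-1.287)
```

```text
[414 121  31  45 340] [428.84411765 142.35588235]
[ 188  144   47   47 1195] [211.18158996 167.27196653]
[267 148  46  34 447] [288.98434004 159.91946309]
[111 159  45  45 480] [138.45416667 176.6375    ]
[ 376  164   55   51 2161] [402.93799167 189.34937529]
[272 175  33  31 709] [289.38928068 190.07334274]
[  79  182   40   33 1108] [ 98.22833935 199.06588448]
pred [288.08101568 187.55419993]
pos [ 0.4893 -0.2898  0.2305] yaw -1.286 t 8.1 rv deg [-0.   -0.03  0.04] shift [0.0008 0.0006 0.185 ] j [ 0.89  0.25 -0.51  1.59  0.12  1.33 -0.93]
```

Request:
move_arm:
  moves:
    - [0, 0, 0, 0, 0, 0.05, 0.085]
    - [0, 0, 0, 0, 0, 0.1, 0.085]
    - [0, 0, 0, 0, 0, 0.15, 0.085]
    - [0, 0, 0, 0, 0, 0.175, 0.085]
    - [0, 0, 0, 0, 0, 0.184, 0.085]
    - [0, 0, 0, 0, 0, 0.184, 0.085]
    - [0, 0, 0, 0, 0, 0.184, 0.085]
  grip_force: 60

```text
clock: 8.8
position: [0.4904, -0.2911, 0.0482]
ee_rot: [0.8, -0.6, 0.001, -0.0]
ft_force: [0.7, -0.0, 0.8]
grip_width: 0.997
```

Request:
move_arm:
  moves:
    - [0, 0, 0, 0, 0, 0, 0.05]
    - [0, 0, 0, 0, 0, 0, 0.04]
    - [0, 0, 0, 0, 0, 0, 0.03]
    - [0, 0, 0, 0, 0, 0, 0.02]
    - [0, 0, 0, 0, 0, 0, 0.02]
    - [0, 0, 0, 0, 0, 0, 0.02]
    - [0, 0, 0, 0, 0, 0, 0.02]
    - [0, 0, 0, 0, 0, 0, 0.02]

```text
clock: 9.6
position: [0.4897, -0.2911, 0.0471]
ee_rot: [0.8, -0.6, 0.001, 0.0]
ft_force: [-0.9, 0.2, 5.5]
grip_width: 0.408
```

Request:
move_arm:
  moves:
    - [0, 0, 0, 0, 0, -0.02, 0.02]
    - [0, 0, 0, 0, 0, -0.05, 0.02]
    - [0, 0, 0, 0, 0, -0.08, 0.02]
    - [0, 0, 0, 0, 0, -0.11, 0.02]
    - [0, 0, 0, 0, 0, -0.12, 0.02]
    - [0, 0, 0, 0, 0, -0.12, 0.02]
    - [0, 0, 0, 0, 0, -0.12, 0.02]
    - [0, 0, 0, 0, 0, -0.12, 0.02]
    - [0, 0, 0, 0, 0, -0.12, 0.02]
    - [0, 0, 0, 0, 0, -0.12, 0.02]

```text
clock: 10.6
position: [0.489, -0.2906, 0.1655]
ee_rot: [0.8, -0.6, -0.001, 0.0]
ft_force: [-0.3, 0.2, -4.0]
grip_width: 0.405
```

Request:
move_arm:
  moves:
    - [0, 0, 0, 0, 0, 0, 0.02]
    - [0, 0, 0, 0, 0, 0, 0.02]

```text
clock: 10.8
position: [0.4893, -0.2907, 0.1662]
ee_rot: [0.8, -0.6, -0.0, -0.0]
ft_force: [-0.5, 1.4, -3.7]
grip_width: 0.407
```

Request:
move_arm:
  moves:
    - [0, 0, 0, 0, 0, 0, 0.02]
    - [0, 0, 0, 0, 0, 0, 0.02]
    - [0, 0, 0, 0, 0, 0, 0.02]

```text
clock: 11.1
position: [0.4893, -0.2908, 0.1664]
ee_rot: [0.8, -0.6, 0.0, 0.0]
ft_force: [-0.7, 0.7, -3.4]
grip_width: 0.409
```

The right plug reads about 3.7 N and the left about 7.7 N, so the left one is heavier. I'm putting the right one back.

Request:
move_arm:
  moves:
    - [0, 0, 0, 0, 0, 0.04, 0.02]
    - [0, 0, 0, 0, 0, 0.08, 0.02]
    - [0, 0, 0, 0, 0, 0.105, 0.02]
    - [0, 0, 0, 0, 0, 0.112, 0.02]
    - [0, 0, 0, 0, 0, 0.116, 0.02]
    - [0, 0, 0, 0, 0, 0.119, 0.02]
    - [0, 0, 0, 0, 0, 0.12, 0.02]
    - [0, 0, 0, 0, 0, 0.12, 0.02]
    - [0, 0, 0, 0, 0, 0.12, 0.02]

```text
clock: 12.0
position: [0.4899, -0.2911, 0.0473]
ee_rot: [0.8, -0.6, 0.001, -0.0]
ft_force: [0.4, -0.8, -1.3]
grip_width: 0.407
```

Request:
move_arm:
  moves:
    - [0, 0, 0, 0, 0, 0.0005, 0.02]
    - [0, 0, 0, 0, 0, 0.0005, 0.02]

```text
clock: 12.2
position: [0.4901, -0.2912, 0.0472]
ee_rot: [0.8, -0.6, 0.001, 0.0]
ft_force: [-1.3, 1.0, 6.5]
grip_width: 0.403
```

Request:
move_arm:
  moves:
    - [0, 0, 0, 0, 0, 0, 0.038]
    - [0, 0, 0, 0, 0, 0, 0.045]
    - [0, 0, 0, 0, 0, 0, 0.06]
    - [0, 0, 0, 0, 0, 0, 0.085]
    - [0, 0, 0, 0, 0, 0, 0.085]
    - [0, 0, 0, 0, 0, 0, 0.085]
    - [0, 0, 0, 0, 0, 0, 0.085]
    - [0, 0, 0, 0, 0, 0, 0.085]

```text
clock: 13.0
position: [0.4893, -0.2907, 0.0458]
ee_rot: [0.8, -0.6, 0.0, 0.0]
ft_force: [-0.5, -0.0, -0.2]
grip_width: 0.995
```

Request:
move_arm:
  moves:
    - [0, 0, 0, 0, 0, -0.03, 0.085]
    - [0, 0, 0, 0, 0, -0.07, 0.085]
    - [0, 0, 0, 0, 0, -0.12, 0.085]
    - [0, 0, 0, 0, 0, -0.17, 0.085]
    - [0, 0, 0, 0, 0, -0.185, 0.085]
    - [0, 0, 0, 0, 0, -0.185, 0.085]
    - [0, 0, 0, 0, 0, -0.185, 0.085]

```text
clock: 13.7
position: [0.4889, -0.2907, 0.2299]
ee_rot: [0.8, -0.6, -0.0, 0.0]
ft_force: [-0.6, -0.3, -0.4]
grip_width: 0.998
```

Run:
```python
from h import *
go([.4305,-.135,.231],-1.287)
p=cams.camera_params('wrist');im=cams.camera('wrist');cv2.imwrite('pics/w4.png',im[:,:,::-1])
```

```text
pos [ 0.4889 -0.2907  0.2299] yaw -1.288 t 13.7 rv deg [ 0.04  0.03 -0.04] shift [-0.1658  0.0126 -0.0011] j [ 0.89  0.25 -0.51  1.59  0.13  1.33 -0.93]
```

View pics/w4.png

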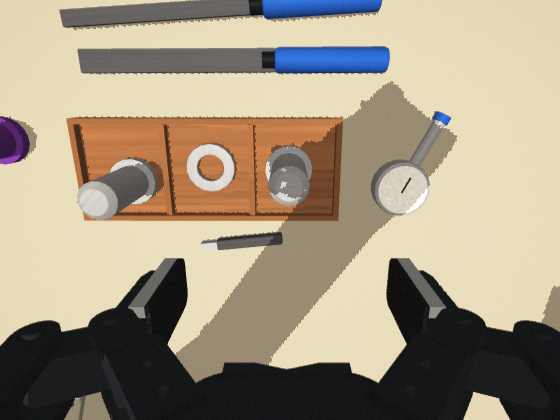

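Both plugs stand upright in their bays. I'm going back to pick up the left one.

Request:
move_arm:
  moves:
    - [0, 0, 0, -0.05, 0.004, 0, 0.085]
    - [0, 0, 0, -0.1, 0.008, 0, 0.085]
    - [0, 0, 0, -0.15, 0.013, 0, 0.085]
    - [0, 0, 0, -0.166, 0.013, 0, 0.085]
    - [0, 0, 0, -0.166, 0.013, 0, 0.085]
    - [0, 0, 0, -0.166, 0.013, 0, 0.085]
    - [0, 0, 0, -0.166, 0.013, 0, 0.085]
    - [0, 0, 0, -0.166, 0.013, 0, 0.085]

```text
clock: 14.55
position: [0.4305, -0.1361, 0.2303]
ee_rot: [0.799, -0.601, -0.001, -0.0]
ft_force: [-0.0, -1.0, 0.2]
grip_width: 0.997
```

Request:
move_arm:
  moves:
    - [0, 0, 0, 0, 0, 0.05, 0.085]
    - [0, 0, 0, 0, 0, 0.1, 0.085]
    - [0, 0, 0, 0, 0, 0.15, 0.085]
    - [0, 0, 0, 0, 0, 0.175, 0.085]
    - [0, 0, 0, 0, 0, 0.183, 0.085]
    - [0, 0, 0, 0, 0, 0.183, 0.085]
    - [0, 0, 0, 0, 0, 0.183, 0.085]

```text
clock: 15.25
position: [0.4315, -0.1355, 0.0491]
ee_rot: [0.8, -0.6, 0.001, -0.0]
ft_force: [0.9, -0.1, 0.6]
grip_width: 1.0
```

Request:
move_arm:
  moves:
    - [0, 0, 0, 0, 0, 0, 0.05]
    - [0, 0, 0, 0, 0, 0, 0.04]
    - [0, 0, 0, 0, 0, 0, 0.03]
    - [0, 0, 0, 0, 0, 0, 0.02]
    - [0, 0, 0, 0, 0, 0, 0.02]
    - [0, 0, 0, 0, 0, 0, 0.02]
    - [0, 0, 0, 0, 0, 0, 0.02]
    - [0, 0, 0, 0, 0, 0, 0.02]
  grip_force: 70

```text
clock: 16.05
position: [0.4308, -0.1352, 0.0486]
ee_rot: [0.8, -0.6, 0.0, 0.0]
ft_force: [-2.9, 0.7, 9.1]
grip_width: 0.404
```

Request:
move_arm:
  moves:
    - [0, 0, 0, 0, 0, -0.02, 0.02]
    - [0, 0, 0, 0, 0, -0.06, 0.02]
    - [0, 0, 0, 0, 0, -0.1, 0.02]
    - [0, 0, 0, 0, 0, -0.14, 0.02]
    - [0, 0, 0, 0, 0, -0.18, 0.02]
    - [0, 0, 0, 0, 0, -0.22, 0.02]
    - [0, 0, 0, 0, 0, -0.235, 0.02]
    - [0, 0, 0, 0, 0, -0.235, 0.02]
    - [0, 0, 0, 0, 0, -0.235, 0.02]
    - [0, 0, 0, 0, 0, -0.235, 0.02]

```text
clock: 17.05
position: [0.4294, -0.1348, 0.2808]
ee_rot: [0.8, -0.6, -0.002, 0.0]
ft_force: [-0.3, -0.1, -9.0]
grip_width: 0.405
```

Run:
```python
from h import *
print(manip.get_obs()['ft_force']);go([.5,.29,.281],-1.28)
```

```text
[-0.34957172 -0.09665998 -8.98335442]
pos [ 0.4294 -0.1348  0.2808] yaw -1.288 t 17.05 rv deg [ 0.15  0.12 -0.44] shift [-3.881e-01 -1.864e-01  1.000e-04] j [ 0.86 -0.05 -0.62  1.79 -0.03  1.4  -1.04]
```

Request:
move_arm:
  moves:
    - [0, 0, 0, -0.02, -0.009, 0, 0.02]
    - [0, 0, 0, -0.06, -0.026, 0, 0.02]
    - [0, 0, 0, -0.1, -0.043, 0, 0.02]
    - [0, 0, 0, -0.14, -0.06, 0, 0.02]
    - [0, 0, 0, -0.18, -0.077, 0, 0.02]
    - [0, 0, 0, -0.22, -0.094, 0, 0.02]
    - [0, 0, 0, -0.26, -0.111, 0, 0.02]
    - [0, 0, 0, -0.3, -0.128, 0, 0.02]
    - [0, 0, 0, -0.34, -0.145, 0, 0.02]
    - [0, 0, 0, -0.37, -0.158, 0, 0.02]

```text
clock: 18.05
position: [0.4779, 0.2668, 0.2812]
ee_rot: [0.8, -0.6, -0.001, 0.001]
ft_force: [-0.0, -0.3, -7.9]
grip_width: 0.398
```

Request:
move_arm:
  moves:
    - [0, 0, 0, -0.012, -0.005, 0, 0.02]
    - [0, 0, 0, -0.012, -0.005, 0, 0.02]
    - [0, 0, 0, -0.012, -0.005, 0, 0.02]
    - [0, 0, 0, -0.012, -0.005, 0, 0.02]

```text
clock: 18.45
position: [0.4804, 0.276, 0.282]
ee_rot: [0.799, -0.601, 0.0, 0.001]
ft_force: [-0.2, 0.3, -8.2]
grip_width: 0.399
```

Run:
```python
from h import *
p=cams.camera_params('wrist');im=cams.camera('wrist');cv2.imwrite('pics/w5.png',im[:,:,::-1])
print({k:np.array(v).tolist() for k,v in p.items()});print(proj(p,[.5596,.3013,.14]))
go([.5596,.3013,.281],-1.28)
```

```text
{'fx': 343.64767093943726, 'fy': 343.64767093943726, 'cx': 286.54650007208926, 'cy': 199.66586744609825, 'xyz': [0.5505953446089373, 0.2964794268862108, 0.42547006606208104], 'rotation': [-0.11597678806670747, 0.08694352420632497, -0.5944770679212847, 0.7909407208786422]}
[283.71675787  83.52990056]
pos [0.4805 0.276  0.2823] yaw -1.289 t 18.5 rv deg [ 0.03 -0.06 -0.54] shift [-0.0023 -0.083   0.0013] j [ 0.25  0.3  -1.04  1.53  0.26  1.46 -2.08]
```

View pics/w5.png

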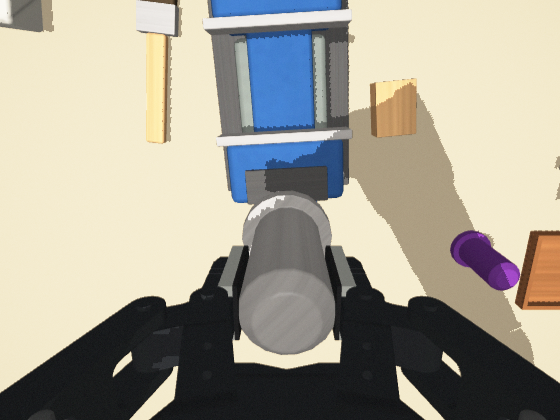

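The near jaw's strip runs from (218,141) to (352,134) and the far one from (206,25) to (351,16). I'll cast their edges onto the jaw-top plane.

Run:
```python
from h import *
p=cams.camera_params('wrist');im=cv2.imread('pics/w5.png')
hsv=cv2.cvtColor(im,cv2.COLOR_BGR2HSV)
m=cv2.inRange(hsv,(0,0,140),(180,40,255))
E=[]
for name,(r0,r1) in dict(near=(122,152),far=(0,40)).items():
    top=[];bot=[]
    for u in range(232,340,4):
        r=np.where(m[r0:r1,u])[0]+r0
        if len(r)<4: continue
        top.append((u,r.min()));bot.append((u,r.max()+1))
    mm=m[r0:r1].copy();mm[:,:195]=0;mm[:,365:]=0;cols=np.where(mm.sum(0)>255*4)[0];print(name,'cols',cols.min(),cols.max())
    for n,e in(('top',top),('bot',bot)):
        k=np.polyfit(*np.array(e,float).T,1)
        a,b=[onplane(p,u,np.polyval(k,u),.14) for u in(cols.min(),cols.max()+1)]
        d=a-b
        print(name,n,'v@280',np.polyval(k,280).round(1),'mid',((a+b)/2).round(4),'len',np.linalg.norm(d).round(4),'yaw',np.arctan2(-d[0],d[1]).round(3))
        E.append((a+b)/2)
for i,j in((0,3),(0,2),(1,2),(1,3)):print(i,j,np.linalg.norm(E[i]-E[j]),(E[i]+E[j])/2)
print('nadir',proj(p,[p['xyz'][0],p['xyz'][1],0]))
```

```text
near cols 195 351
near top v@280 131.3 mid [0.5217 0.2992 0.14  ] len 0.1287 yaw 0.299
near bot v@280 142.8 mid [0.5124 0.2968 0.14  ] len 0.1302 yaw 0.344
far cols 195 364
far top v@280 13.5 mid [0.6066 0.3179 0.14  ] len 0.1272 yaw 0.336
far bot v@280 26.0 mid [0.5985 0.3154 0.14  ] len 0.1282 yaw 0.297
0 3 0.07852799935074702 [0.56011378 0.30727421 0.14      ]
0 2 0.08697339892972006 [0.56416629 0.30851322 0.14      ]
1 2 0.0965810071808707 [0.55951025 0.30732085 0.14      ]
1 3 0.08813283832743062 [0.55545773 0.30608185 0.14      ]
nadir [286.41280058  96.96818638]
```

Run:
```python
from h import *
p=cams.camera_params('wrist')
a=onplane(p,218,135.5,.14);b=onplane(p,352,127,.14);c=onplane(p,206,30.5,.14);d=onplane(p,351,21,.14)
for q in((a,b),(c,d)):
    e=q[0]-q[1];print(np.linalg.norm(e),np.arctan2(-e[0],e[1]))
M=(a+b+c+d)/4;print(M)
n=M.copy();n[2]=.281;go(n,-1.272)
# where is held plug top/foot centre wrt TCP
print(onplane(p,287,310,.282+.0425),manip.get_obs()['position'])
```

```text
0.1100009447589709 0.343873719846053
0.10955846384393779 0.340878719837395
[0.56136492 0.30344675 0.14      ]
pos [0.4805 0.276  0.2823] yaw -1.289 t 18.5 rv deg [ 0.03 -0.06 -1.  ] shift [-0.0039 -0.0853  0.0013] j [ 0.25  0.3  -1.04  1.53  0.26  1.46 -2.08]
[0.48396494 0.27695988 0.3245    ] [0.48046484 0.27600025 0.28232874]
```

Request:
move_arm:
  moves:
    - [0, 0, -1, -0.001, -0.02, 0, 0.02]
    - [0, 0, -1, -0.002, -0.045, 0, 0.02]
    - [0, 0, -1, -0.003, -0.07, 0, 0.02]
    - [0, 0, -1, -0.004, -0.084, 0, 0.02]
    - [0, 0, -1, -0.004, -0.084, 0, 0.02]
    - [0, 0, -1, -0.004, -0.084, 0, 0.02]
    - [0, 0, -1, -0.004, -0.084, 0, 0.02]

```text
clock: 19.2
position: [0.5593, 0.3042, 0.283]
ee_rot: [0.805, -0.593, 0.0, 0.0]
ft_force: [0.7, -0.2, -8.5]
grip_width: 0.401
```

Run:
```python
from h import *
p=cams.camera_params('side');im=cams.camera('side');w=cams.camera('wrist')
s=cv2.resize(im[90:200,190:330],None,fx=4,fy=4,interpolation=2)[:420]
cv2.imwrite('pics/s6.png',s[:,:,::-1])
go([.560,.3025,.152],-1.28)
```

```text
pos [0.5594 0.3043 0.2831] yaw -1.27 t 19.3 rv deg [-0.03 -0.04  0.55] shift [0.0018 0.     0.1311] j [ 0.09  0.5  -0.97  1.31  0.41  1.54 -2.1 ]
```

View pics/s6.png

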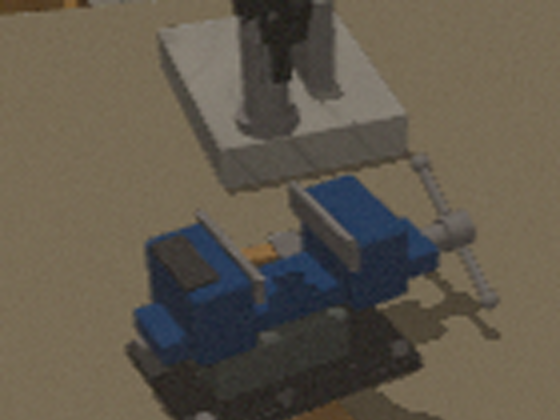

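The plug hangs upright over the opening, so I'm lowering it.

Request:
move_arm:
  moves:
    - [0, 0, 0, 0.001, 0, 0.02, 0.02]
    - [0, 0, 0, 0.001, 0, 0.045, 0.02]
    - [0, 0, 0, 0.001, 0, 0.06, 0.02]
    - [0, 0, 0, 0.001, 0, 0.07, 0.02]
    - [0, 0, 0, 0.001, 0, 0.08, 0.02]
    - [0, 0, 0, 0.001, 0, 0.09, 0.02]
    - [0, 0, 0, 0.001, 0, 0.1, 0.02]
    - [0, 0, 0, 0.001, 0, 0.1, 0.02]

```text
clock: 20.1
position: [0.5596, 0.3032, 0.1813]
ee_rot: [0.805, -0.593, -0.0, 0.001]
ft_force: [-0.5, -0.3, -8.4]
grip_width: 0.403
```

Run:
```python
from h import *
p=cams.camera_params('wrist');w=cams.camera('wrist');t=cams.camera('side')
tt=cv2.resize(t[90:200,190:330],None,fx=3,fy=3,interpolation=2)
out=np.zeros((420,800,3),np.uint8);out[:, :380]=w[:,90:470];out[:330,380:]=tt
cv2.imwrite('pics/c7.png',out[:,:,::-1])
for x in(-.04,.04):
  print([proj(p,np.array([.561,.303,.14])+R.from_euler('z',.31).apply([x,y,0])).round() for y in(-.056,.056)])
go([.560,.3025,.152],-1.27);print(manip.get_obs()['ft_force'])
```

```text
[array([380., 288.]), array([196., 289.])]
[array([391., 157.]), array([184., 159.])]
pos [0.5601 0.3038 0.1829] yaw -1.27 t 20.2 rv deg [-0.    0.   -0.01] shift [0.0012 0.0005 0.0309] j [ 0.1   0.56 -0.94  1.45  0.45  1.36 -2.14]
[-0.28787804  0.06455512 -7.89681055]
```

View pics/c7.png

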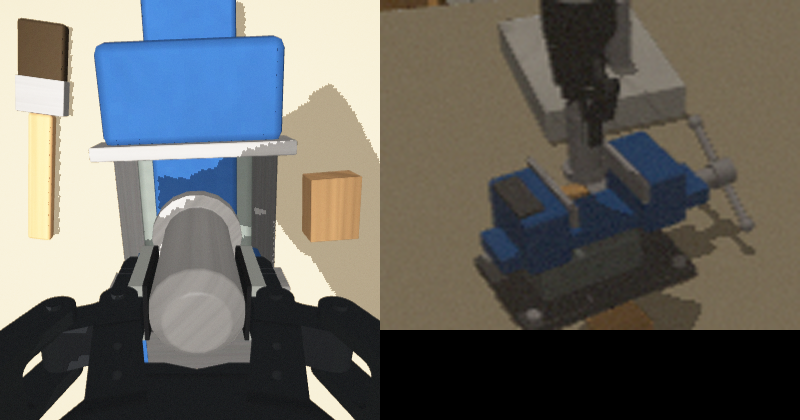

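Run:
```python
from h import *
p=cams.camera_params('wrist');o=manip.get_obs()
y=R.from_quat(o['ee_rot']).apply([0,1,0]);T=o['position']
for s in(0,.003,-.003):
  c=T-y*s;c[2]=T[2]-.0425
  print(s,'flange far rim', proj(p,c-y*.025+[0,0,.01]).round(1),'top near',proj(p,c+y*.012+[0,0,.085]).round(1),'top rim front',proj(p,c+y*.018+[0,0,.079]).round(1))
```

```text
0 flange far rim [286.8 191.6] top near [286.7 348.9] top rim front [286.7 351. ]
0.003 flange far rim [286.8 186.1] top near [286.7 341.7] top rim front [286.7 344.3]
-0.003 flange far rim [286.8 197. ] top near [286.7 355.9] top rim front [286.7 357.6]
```

The flange rim sits at row 192 in the picture against 191.6 predicted, so the plug is centred under the TCP. The jaw edges match too. I lower the last 31 mm.

Request:
move_arm:
  moves:
    - [0, 0, 0, 0.001, 0, 0.008, 0.02]
    - [0, 0, 0, 0.001, 0, 0.016, 0.02]
    - [0, 0, 0, 0.001, 0, 0.024, 0.02]
    - [0, 0, 0, 0.001, 0, 0.031, 0.02]
    - [0, 0, 0, 0.001, 0, 0.031, 0.02]
    - [0, 0, 0, 0.001, 0, 0.031, 0.02]
    - [0, 0, 0, 0.001, 0, 0.031, 0.02]
    - [0, 0, 0, 0.001, 0, 0.031, 0.02]
    - [0, 0, 0, 0.001, 0, 0.031, 0.02]

```text
clock: 21.1
position: [0.5605, 0.3028, 0.1521]
ee_rot: [0.805, -0.593, 0.0, -0.0]
ft_force: [0.8, 0.4, -8.5]
grip_width: 0.402
```

Run:
```python
from h import *
w=cams.camera('wrist');t=cams.camera('side')
tt=cv2.resize(t[90:200,190:330],None,fx=3,fy=3,interpolation=2)
out=np.zeros((420,800,3),np.uint8);out[:, :380]=w[:,90:470];out[:330,380:]=tt
cv2.imwrite('pics/c8.png',out[:,:,::-1])
o=manip.get_obs();print(o['ft_force'],o['torque'],abs(o['joint_velocities']).max());go([.560,.3025,.152],-1.27)
```

```text
[ 0.18344316 -0.41425865 -8.56469555] [ 0.00779116 -0.01471959 -0.01580446] 0.0037109531165033455
pos [0.5604 0.3028 0.152 ] yaw -1.27 t 21.2 rv deg [-0.02 -0.   -0.01] shift [ 0.0001  0.0005 -0.    ] j [ 0.1   0.58 -0.93  1.49  0.47  1.31 -2.15]
```

View pics/c8.png

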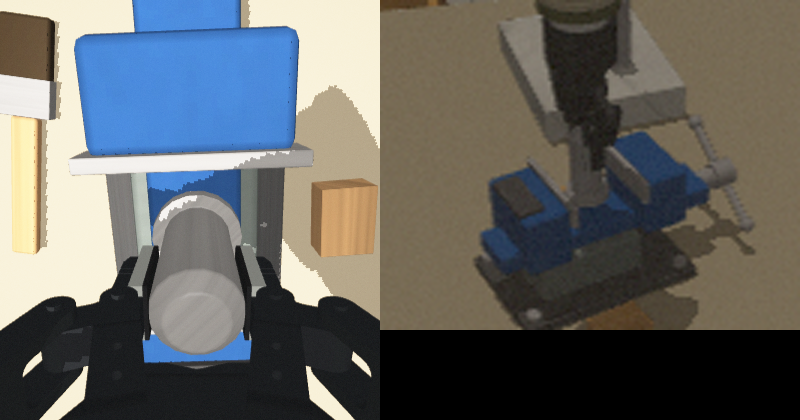

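The foot hangs between the jaws with a gap all round. The force is only the plug's weight, and the arm is still.

```bash
python3 -c "
from workcell import manip
print(manip.hand_in())"
```

```text
the job is handed in; nothing more can be done
None
```

I handed the job in at about 21 s with the heavier plug held upright and still in the middle of the vise's open jaws.

- **Weighing:** I lifted the left plug about 12 cm. It read about 7.7 N (≈0.8 kg), and I stood it back in its bay. The right plug, lifted the same way, read about 3.7 N (≈0.37 kg) and went back in its bay. The left plug is therefore the solid one.
- **At the vise:** My last checks put the tool within about 1 mm of the measured middle of the opening. The underside of the foot is about 30 mm below the jaw tops and about 25 mm above the slide beam. The wrist force was the plug's weight only, about 8.5 N with negligible moment, so it is not touching the vise. The joint speeds were practically zero.
- **The rest of the bench:** The lighter plug was standing upright in the right bay when I last looked, after putting it back. The other things looked undisturbed in the views I took, but I took no final picture of the tray.
- **Disagreements:** The two vise views agreed on the middle of the opening to about 2 mm. The vise's angle came out anywhere from 0.28 to 0.34 rad, which does not matter for a round plug. The force readings vary by about 1 N, well under the 4 N difference between the plugs.

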